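# Cure the resin in a brooch on a coasting turntable

### The job

Take the curing lamp off its dock and, with the lamp's head against one of the upright pins, push the jeweller's turntable anticlockwise (seen from above) so that it coasts by itself at a calm pace, about one turn in 5 to 7 seconds. While it coasts untouched, follow the brooch with the lamp for a good 5 seconds without a break, the lamp upright and its head straight above the brooch with a gap of about 45 mm, so that the resin sets evenly while it is kept turning. Then stand the lamp back upright on its dock and let go; never touch the brooch, do not tip the lamp and leave the other things on the bench alone.

Things in the scene. Friction and masses are not known exactly. Their poses are not given: they have to be found in the camera images.
- turntable (a joint): angle of the turntable's plate about its vertical axis, rad, growing anticlockwise from above, not wrapped, no stops; at angle q the brooch lies in direction (cos q, sin q) from the axis. Starts at rest at any angle. Low-friction bearing: inertia nominally 0.009 kg m2 (hidden, 0.7 to 1.4 times), damping 0.0003 N m s/rad, dry friction 0.0001 N m: speed decays with a time constant of about 25 s
- foot: dark steel foot of the turntable, 140 mm wide, fixed to the bench, 36 mm high; origin at its underside on the turning axis. Its x, y are the turning axis; it is never turned
- plate: round aluminium plate of the turntable, 250 mm wide, 10 mm thick, top 50 mm above the bench; origin at the centre of its underside, turns with the joint. Three upright steel pins, 12 mm thick, 35 mm tall (tops 85 mm above the bench), stand 110 mm from the axis at 60, 180 and 300 degrees anticlockwise from the brooch's direction; 6 mm high brass nut at the centre
- brooch: silvery domed round brooch, 36 mm in diameter and 12 mm high with a green resin spot on top, fixed on the plate 85 mm from the turning axis; origin at the centre of its underside, 50 mm above the bench
- brooch_top (a point): centre of the top of the brooch, 62 mm above the bench
- lamp: black pen-shaped curing lamp standing upright, loose, 140 g, 135 mm long: round head at the bottom 34 mm in diameter and 34 mm tall, narrowing to a round body 26 mm in diameter from 42 mm to 135 mm, to be gripped about 95 mm above its underside. Origin at the centre of its lower face (the light outlet), z along its length towards the top
- dock: low round grey dish fixed to the bench, 62 mm in diameter, 10 mm high, with a round recess 50 mm wide and 4 mm deep, whose floor lies 6 mm above the bench; the lamp stands in the recess. Origin at the centre of its underside
- can: bystander: loose aluminium can, 62 mm in diameter, 100 mm high; origin at the centre of its underside. It stands to one side of the turntable and the dock to the other, either way round
- flask: bystander: loose dark steel bottle with a brass cap, 56 mm in diameter, 100 mm high; origin at the centre of its underside
- mandrel_block: bystander: loose steel cone on a 64 mm round base, 120 mm high; origin at the centre of its underside
- hammer: bystander: loose hammer lying flat beyond the turntable
- burnisher: bystander: loose hand tool with a handle, shaped like a screwdriver, lying flat near the robot
Things that resemble listed ones, but are neither listed nor needed, are in the scene too. Of the things shaped like the lamp, the black one is meant. Several things look just like the dock: the one meant starts farthest to the robot's right.

How it is judged:
By the outcome, as a careful person would: the job done as asked, in the order asked, and still so for the second after the job is handed in, with the robot touching nothing.
It also fails if it takes over 67 s, if anything falls off the work surface, if the arm or the gripper's body presses on something with over 40 N, if the wrist force passes 120 N, or if a joint passes its speed limit or range.

### The arm

A 6-joint arm with a two-finger parallel gripper is mounted at the origin on the work surface. World frame = base frame: x ahead of the robot, y to its left, z up, the work surface at z = 0. Lengths are in m, angles in degrees, forces in N, time in s.
With the tool pointing down it reaches from about 0.275 to 0.825 m from the base axis. Payload 4.9 kg.
Tool frame: the origin (TCP) lies on the centre line of the jaws, within the pads' length; the fingertips stand 25 mm ahead of it and the grasp point (between the pads) lies 6 mm ahead of it; z points along the fingers, y is the line along which they close (so a half turn about z gives the same grasp; the last joint's range is limited). The gripper opens to 85 mm and grips with 20 to 120 N. Pads are 22 mm wide; open, the fingers measure 114 mm over their backs; the gripper's body (76 mm by 85 mm) begins 54 mm behind the grasp point. The pads swing forward as they close: fully open they stand 13 mm farther back than shut.
Start: joints at [-74.84, 18.69, -11.035, 60.275, 0, 82.311], TCP at [0.214, -0.507, 0.23] pointing down, gripper open.
Joint ranges: [-152.03, 152.03], [-55.5, 102.48], [-74.3, 77.21], [-110.64, 120.58], [-84.22, 78.4], [-180, 180]. Speed limits (degrees/s): [147.25, 147.25, 180, 180, 180, 180].

### API

Orientations are given as [roll, pitch, yaw] about the fixed x, y, z axes, in that order (R = Rz(yaw) Ry(pitch) Rx(roll)).
In Python, from workcell import arm, cams, hand_in gives the robot as it stands.
- The arm moves only by the tool jog_arm, never from a script. Its argument "deltas" is a list that holds one entry, the list of rows, each a list of 6 numbers: the shift along the world's x, y, z scaled (see below), then the turn, a rotation vector about the world's x, y, z scaled (see below). In form: [[[tx, ty, tz, wx, wy, wz], ...]]. A call has 1 to 8 rows; each row shifts and turns the commanded pose from where the row before left it; what a row does not reach is not made up. The controller multiplies each number of a shift by 200 mm and each number of a turn by 120 degrees. A row lasts 1/8 s, in which the tool goes at most 62.5 mm and 10.7 degrees, less where a joint would pass 70% of its speed; a pose out of reach is approached as far as the arm can. A call with a number of a shift or a turn outside -1 to 1 is refused whole. A call with a gripper value outside its range is refused whole. "grip" is the opening, from 0 (shut) to 1 (fully open), set as the call begins (left out, the last holds). The fingers move at their own pace and stop on an object; the grip force is fixed at half the most. Time passes only in rows, so rows that do not move let the fingers close. It gives the time, the measured TCP pose, the force, the opening and the grip force at its end, in the units of the state.
- arm.sense(): the state, without advancing time (a new reading comes with each control period).
- cams.snapshot(name): name is "side" or "top"; returns a dict with "img" (480x640x3 uint8, blue, green, red), "z_map" (480x640 float32, m along the optical axis (not along the pixel's ray), 0 where there is no reading), "fov_y" (degrees; the focal length in pixels is half the picture's height over the tangent of half this angle, whatever the lens; pixels are square), "cx", "cy" (the principal point, pixels), "rvec" (rotation vector, rad) and "tvec" (3), from world to camera coordinates, as OpenCV has them. Camera axes: x right, y down, z forward; pixel columns grow to the right and rows downward; lengths in m; the calibration is good to about 2 mm. A picture is of the moment at which its call begins.
- hand_in(): hands the job in; it is judged then, once.
The state is a dict: "clock": time; "q": joint angles; "joint_velocities": joint speeds; "joint_torque": joint torques, N m; "ee_pos": TCP position; "orientation": TCP orientation; "force": force on the tool from outside, world axes, zero at the start; "wrist_torque": the same for the moment, N m; "width": finger opening in m; "gripper_force": force on a finger pad.
Only numpy, scipy, OpenCV 4.12 (cv2) and the standard library are available. Lean on these libraries where they do the work, as an engineer would, in place of code of your own. Each camera call takes 0.05 s, during which the arm holds its last target. There are 200 camera calls.

## Working session

There is one attempt and no reset: what is moved stays moved. The work goes in short steps, Python scripts to look and compute and a tool call to move; the robot and the scene stay as the last step left them, time stands still between calls to the robot, and variables do not carry over. Pictures are saved under pics/ and viewed, at most 10 in all, crops included, and the job is handed in when it is done.

Besides the shell and the picture viewer there is one more tool, called after "Call:" as a command line: name --argument value ..., lists and objects as JSON in quotes. jog_arm: Moves the arm, as the interface text tells. Shifts and turns lie within -1 to 1; 1 stands for 200 mm of shift or 120 degrees of turn. Its arguments: {"type":"object","properties":{"deltas":{"type":"array","items":{"type":"array","items":{"type":"array","items":{"type":"number"}}}},"grip":{"type":"number"}},"required":["deltas"]}

```bash
mkdir -p pics
cat > h.py <<'E'
import numpy as np, cv2
from workcell import arm, cams, hand_in
def snap(n):
    s=cams.snapshot(n); h=s["img"].shape[0]
    s["f"]=h/2/np.tan(np.radians(s["fov_y"])/2); s["R"]=cv2.Rodrigues(np.array(s["rvec"],float))[0]; s["t"]=np.array(s["tvec"],float).ravel(); return s
def cloud(s):
    z=s["z_map"]; v,u=np.mgrid[:z.shape[0],:z.shape[1]]
    c=np.stack([(u-s["cx"])/s["f"]*z,(v-s["cy"])/s["f"]*z,z],-1)
    p=(c-s["t"])@s["R"]; p[z==0]=np.nan; return p
def onplane(s,u,v,zz):
    d=np.array([(u-s["cx"])/s["f"],(v-s["cy"])/s["f"],1])@s["R"]; o=-s["R"].T@s["t"]
    return o+d*(zz-o[2])/d[2]
E
python3 - <<'E'
from h import *
for n in("top","side"):
    s=snap(n); cv2.imwrite(f"pics/{n}0.png",s["img"]); np.savez(n+"0.npz",p=cloud(s)); print(n,-s["R"].T@s["t"],s["R"].round(2).tolist())
print(arm.sense())
E
```

```text
top [0.46384341 0.00624045 1.00827055] [[0.01, -1.0, 0.0], [-0.99, -0.01, -0.12], [0.12, -0.0, -0.99]]
side [0.40074069 0.63088114 0.57171844] [[-0.97, -0.26, -0.02], [-0.14, 0.58, -0.8], [0.22, -0.77, -0.6]]
{'clock': 0.1, 'q': array([-7.48392334e+01,  1.87273430e+01, -1.10854691e+01,  6.02724274e+01,
        1.21965393e-03,  8.23099614e+01]), 'joint_velocities': array([-0.04118329, -0.08065466,  0.12985395, -0.019948  , -0.03059777,
        0.07946116]), 'joint_torque': array([ 7.48815601e-04, -4.44239616e+01,  2.63038892e+01,  7.92352046e-03,
       -2.76355086e-04, -9.21882437e-08]), 'ee_pos': array([ 0.21346009, -0.50634783,  0.22949106]), 'orientation': array([-1.79915690e+02, -1.26149083e-02,  2.28507949e+01]), 'force': array([-0.45967206, -0.52657122, -0.6530566 ]), 'wrist_torque': array([ 0.0049354 , -0.03352997,  0.01038769]), 'gripper_force': 0.0, 'width': 0.08565454017783242}
```

View pics/top0.png

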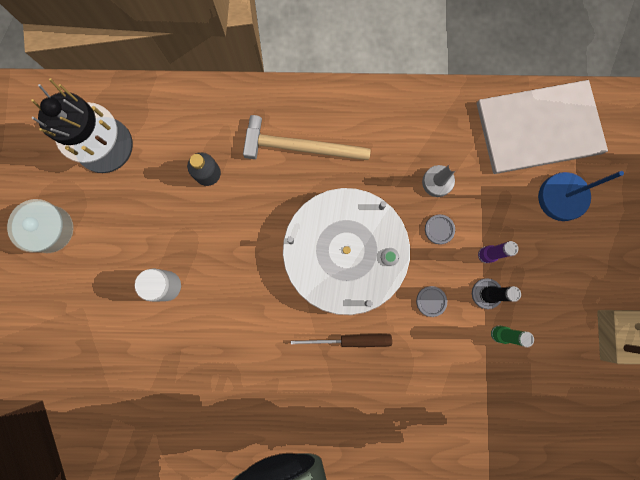

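View pics/side0.png

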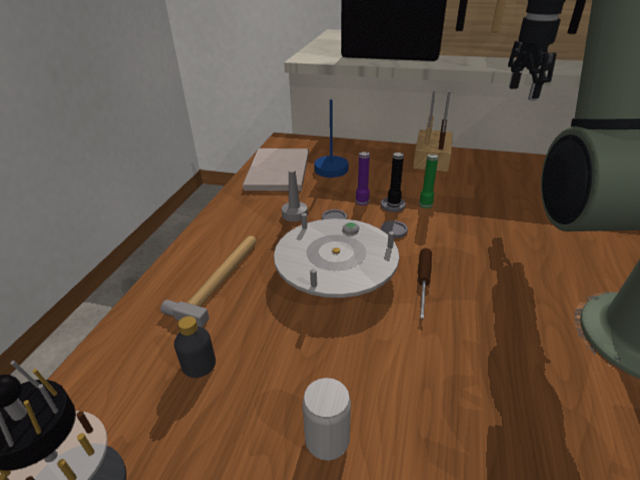

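The top view shows the black lamp on its dock at about (487,294), purple and green lookalikes beside it, the turntable centred near (346,250) with its brooch at (389,257), and the pins at (382,206), (290,240) and (368,303). Next I'll measure them.

Run:
```python
from h import *
s=snap("top"); img=s["img"]; p=cloud(s); np.savez("top1.npz",p=p)
def reg(u0,u1,v0,v1,z0,z1,m=None):
    q=p[v0:v1,u0:u1].reshape(-1,3); k=(q[:,2]>z0)&(q[:,2]<z1)
    if m is not None:k&=m[v0:v1,u0:u1].ravel()
    q=q[k]; 
    if len(q)<5: return "none",len(q)
    (c,r)=cv2.minEnclosingCircle(q[:,:2].astype(np.float32)); return len(q),"mean",q.mean(0).round(4),"circ",np.round(c,4),round(r,4),"zmax",q[:,2].max().round(4)
print("plate",reg(270,425,180,325,.044,.056))
hsv=cv2.cvtColor(img,cv2.COLOR_BGR2HSV)
g=cv2.inRange(hsv,(40,60,50),(90,255,255))>0
print("spot",reg(370,405,240,275,.05,.08,g)); print("brooch",reg(370,405,240,275,.0545,.07))
for n,b in dict(p1=(370,395,195,215),p2=(280,300,230,250),p3=(355,380,292,312)).items(): print(n,reg(*b,.08,.09))
print("nut",reg(335,357,240,260,.053,.06))
for n,b in dict(purple=(475,525,235,270),black=(472,525,278,312),green=(488,540,320,352)).items(): print(n,reg(*b,.12,.16),reg(*b,.005,.03))
for n,b in dict(d1=(420,460,212,246),d2=(412,450,284,318),dk=(470,500,278,312)).items(): print(n,reg(*b,.008,.012),onplane(s,(b[0]+b[1])/2,(b[2]+b[3])/2,.01))
print("mandrel",reg(418,460,160,200,.03,.2));print("burn",reg(280,400,325,355,.008,.1))
# side view for lamps
s=snap("side"); p=cloud(s)
for n,b in dict(purple=(350,375,148,210),black=(382,408,148,215),green=(415,442,150,212)).items(): print(n,reg(*b,.11,.16),reg(*b,.012,.035))
```

```text
plate (12194, 'mean', array([ 0.558 , -0.048 ,  0.0486]), 'circ', array([ 0.5595, -0.0499]), 0.1248, 'zmax', np.float64(0.056))
spot (74, 'mean', array([ 0.5467, -0.1337,  0.0609]), 'circ', array([ 0.5465, -0.1338]), 0.0095, 'zmax', np.float64(0.0648))
brooch (246, 'mean', array([ 0.5467, -0.1333,  0.0588]), 'circ', array([ 0.5471, -0.1337]), 0.018, 'zmax', np.float64(0.0648))
p1 (28, 'mean', array([ 0.6455, -0.1179,  0.083 ]), 'circ', array([ 0.6443, -0.1182]), 0.0054, 'zmax', np.float64(0.0857))
p2 (30, 'mean', array([0.5749, 0.059 , 0.0831]), 'circ', array([0.5743, 0.0595]), 0.0056, 'zmax', np.float64(0.0871))
p3 (32, 'mean', array([ 0.4574, -0.0899,  0.0833]), 'circ', array([ 0.4571, -0.0899]), 0.0059, 'zmax', np.float64(0.0858))
nut (47, 'mean', array([ 0.5599, -0.05  ,  0.0544]), 'circ', array([ 0.5654, -0.0526]), 0.0188, 'zmax', np.float64(0.0574))
purple (197, 'mean', array([ 0.558 , -0.3379,  0.1297]), 'circ', array([ 0.5579, -0.3392]), 0.0136, 'zmax', np.float64(0.1356)) (76, 'mean', array([ 0.5552, -0.3272,  0.0172]), 'circ', array([ 0.5583, -0.3387]), 0.0171, 'zmax', np.f
[... 1293 characters left out ...]
,  0.1238]), 'circ', array([ 0.5559, -0.3371]), 0.0152, 'zmax', np.float64(0.1333)) (111, 'mean', array([ 0.5564, -0.3265,  0.024 ]), 'circ', array([ 0.5569, -0.336 ]), 0.0172, 'zmax', np.float64(0.0349))
black (157, 'mean', array([ 0.4768, -0.3311,  0.1268]), 'circ', array([ 0.4761, -0.3372]), 0.0158, 'zmax', np.float64(0.1402)) (114, 'mean', array([ 0.4764, -0.3259,  0.023 ]), 'circ', array([ 0.4768, -0.3337]), 0.0171, 'zmax', np.float64(0.0349))
green (132, 'mean', array([ 0.3988, -0.3538,  0.1239]), 'circ', array([ 0.398 , -0.3593]), 0.0151, 'zmax', np.float64(0.1335)) (242, 'mean', array([ 0.4076, -0.4566,  0.0238]), 'circ', array([ 0.409 , -0.4551]), 0.1166, 'zmax', np.float64(0.0349))
```

Call:
jog_arm --deltas '[[[0.165, 0.105, 0, 0, 0, 0], [0.165, 0.105, 0, 0, 0, 0], [0.165, 0.105, 0, 0, 0, 0], [0.165, 0.105, 0, 0, 0, 0], [0.165, 0.105, 0, 0, 0, 0], [0.165, 0.105, 0, 0, 0, 0], [0.165, 0.105, 0, 0, 0, 0], [0.165, 0.105, 0, 0, 0, 0]]]' --grip 1

```text
clock: 1.2
ee_pos: [0.4785, -0.338, 0.23]
orientation: [-180.0, 0.0, 22.9]
force: [-0.7, -1.4, -0.1]
width: 0.0852
gripper_force: 0.0
```

Call:
jog_arm --deltas '[[[-0.006, 0, -0.12, 0, 0, 0], [0, 0, -0.12, 0, 0, 0], [0, 0, -0.12, 0, 0, 0], [0, 0, -0.12, 0, 0, 0], [0, 0, -0.08, 0, 0, 0], [0, 0, -0.055, 0, 0, 0], [0, 0, 0, 0, 0, 0]]]'

```text
clock: 2.08
ee_pos: [0.4761, -0.3386, 0.1066]
orientation: [-179.9, 0.0, 22.8]
force: [0.7, 0.6, -0.3]
width: 0.0852
gripper_force: 0.0
```

Call:
jog_arm --deltas '[[[0, 0, 0, 0, 0, 0], [0, 0, 0, 0, 0, 0], [0, 0, 0, 0, 0, 0], [0, 0, 0, 0, 0, 0], [0, 0, 0, 0, 0, 0]]]' --grip 0

```text
clock: 2.7
ee_pos: [0.4768, -0.3392, 0.1079]
orientation: [179.9, -0.0, 22.8]
force: [-0.1, 0.6, 4.9]
width: 0.0246
gripper_force: 59.3
```

Call:
jog_arm --deltas '[[[0, 0, 0.08, 0, 0, 0], [0, 0, 0.15, 0, 0, 0], [0, 0, 0.16, 0, 0, 0], [0.05, 0.06, 0.08, 0, 0, 0], [0.05, 0.06, 0.05, 0, 0, 0], [0.1, 0.14, 0, 0, 0, 0], [0.12, 0.16, 0, 0, 0, 0], [0.12, 0.16, 0, 0, 0, 0]]]'

```text
clock: 3.7
ee_pos: [0.5648, -0.2213, 0.2109]
orientation: [-179.9, 0.0, 22.8]
force: [0.1, -0.2, -1.4]
width: 0.0243
gripper_force: 59.1
```

Call:
jog_arm --deltas '[[[0.12, 0.16, 0, 0, 0, 0], [0.12, 0.16, 0, 0, 0, 0], [0.065, 0.0825, 0, 0, 0, 0], [0, 0, 0, 0, 0, 0]]]'

```text
clock: 4.2
ee_pos: [0.6257, -0.141, 0.2107]
orientation: [-180.0, 0.1, 23.0]
force: [-0.9, -0.1, -1.1]
width: 0.0243
gripper_force: 59.1
```

Run:
```python
from h import *
print(arm.sense()["ee_pos"])
s=snap("side"); cv2.imwrite("pics/side1.png",s["img"]); p=cloud(s)
q=p.reshape(-1,3); k=(abs(q[:,0]-.626)<.03)&(abs(q[:,1]+.1425)<.03)&(q[:,2]>.09)&(q[:,2]<.2); q=q[k]
for a in np.arange(.09,.2,.01):
    m=q[(q[:,2]>=a)&(q[:,2]<a+.01)]
    if len(m)>3: print(round(a,3),len(m),m.mean(0).round(4),np.ptp(m[:,0]).round(4))
print(np.sort(q[:,2])[:10])
```

```text
[ 0.62569292 -0.14104384  0.21067903]
0.1 20 [ 0.6231 -0.1277  0.1086] 0.0285
0.11 66 [ 0.6224 -0.1285  0.1152] 0.0322
0.12 69 [ 0.6237 -0.1282  0.1249] 0.0309
0.13 64 [ 0.6228 -0.1282  0.1348] 0.0308
0.14 89 [ 0.6234 -0.1303  0.1447] 0.0314
0.15 50 [ 0.6233 -0.1311  0.155 ] 0.0219
0.16 58 [ 0.6241 -0.1311  0.165 ] 0.0243
0.17 59 [ 0.6234 -0.1318  0.1747] 0.0237
0.18 59 [ 0.6238 -0.1316  0.1849] 0.0233
0.19 60 [ 0.6235 -0.132   0.1949] 0.0236
[0.10616762 0.10772051 0.10781701 0.10782512 0.1079386  0.10795779
 0.1079747  0.10797659 0.10809965 0.10866202]
```

View pics/side1.png

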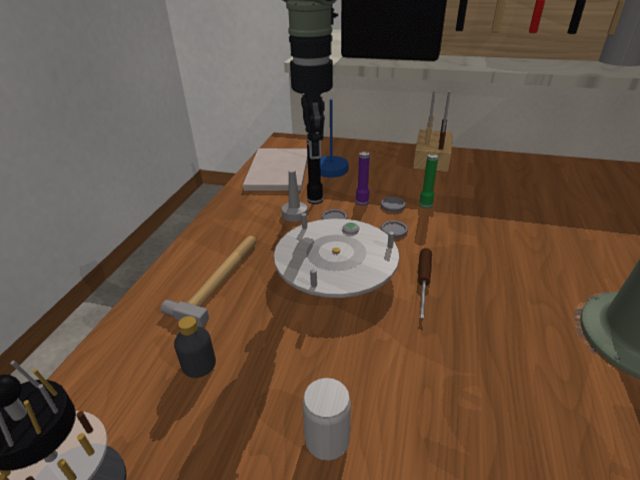

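The lamp hangs upright in the gripper at about (315,195), clear of the plate. Next I lower it behind the pin and plan the push.

Call:
jog_arm --deltas '[[[0, 0, -0.08, 0, 0, 0], [0, 0, -0.1, 0, 0, 0], [0, 0, -0.055, 0, 0, 0], [0, 0, -0.02, 0, 0, 0], [0, 0, 0, 0, 0, 0]]]'

```text
clock: 4.88
ee_pos: [0.6253, -0.1427, 0.1601]
orientation: [-180.0, 0.0, 22.8]
force: [0.5, -0.4, -1.1]
width: 0.0243
gripper_force: 59.1
```

Run:
```python
from h import *
C=np.array([.559,-.0497]); P=np.array([.6258,-.1425]); d=P-C
a=np.degrees(np.arctan2(d[1],d[0])); r=np.hypot(*d); print(a,r)
prev=P.copy()
rr=r
for i,st in enumerate([1.5,2,3,4,5,6,6.8,7.4,7.8,8.1,8.3,8.4, 4,3.5,3,3]):
    a+=st
    rr=rr+(0.110-rr)*.4 if i<12 else rr-.00625
    n=C+rr*np.array([np.cos(np.radians(a)),np.sin(np.radians(a))]); dl=np.round((n-prev)/.2,3); prev=prev+dl*.2; print(i,dl.tolist(),round(a,1))
print(prev, arm.sense()["ee_pos"])
```

```text
-54.25261919335645 0.11434194331040554
0 [0.007, 0.016] -52.8
1 [0.012, 0.016] -50.8
2 [0.02, 0.021] -47.8
3 [0.026, 0.029] -43.8
4 [0.031, 0.037] -38.8
5 [0.033, 0.047] -32.8
6 [0.032, 0.057] -26.0
7 [0.027, 0.066] -18.6
8 [0.019, 0.072] -10.8
9 [0.009, 0.078] -2.7
10 [-0.003, 0.079] 5.6
11 [-0.013, 0.08] 14.0
12 [-0.041, 0.027] 18.0
13 [-0.04, 0.018] 21.5
14 [-0.038, 0.011] 24.5
15 [-0.038, 0.007] 27.5
[ 0.6344 -0.0103] [ 0.62525774 -0.14268841  0.16012908]
```

Call:
jog_arm --deltas '[[[0.007, 0.016, 0, 0, 0, 0], [0.012, 0.016, 0, 0, 0, 0], [0.02, 0.021, 0, 0, 0, 0], [0.026, 0.029, 0, 0, 0, 0], [0.031, 0.037, 0, 0, 0, 0], [0.033, 0.047, 0, 0, 0, 0], [0.032, 0.057, 0, 0, 0, 0], [0.027, 0.066, 0, 0, 0, 0]]]'

```text
clock: 5.88
ee_pos: [0.6635, -0.0836, 0.1601]
orientation: [-180.0, -0.0, 22.9]
force: [-0.1, -0.6, -0.9]
width: 0.0245
gripper_force: 59.1
```

Call:
jog_arm --deltas '[[[0.019, 0.072, 0, 0, 0, 0], [0.009, 0.076, 0, 0, 0, 0], [-0.003, 0.077, 0, 0, 0, 0], [-0.013, 0.077, 0, 0, 0, 0], [-0.04, 0.03, 0.08, 0, 0, 0], [-0.04, 0.02, 0.08, 0, 0, 0], [-0.038, 0.015, 0.08, 0, 0, 0], [-0.03, 0.01, 0.005, 0, 0, 0]]]'

```text
clock: 6.88
ee_pos: [0.6365, -0.0095, 0.2118]
orientation: [179.9, -0.2, 22.8]
force: [-0.3, -0.7, -1.2]
width: 0.0242
gripper_force: 59.1
```

```bash
cat > m.py <<'E'
import sys, json, os
from h import *
C=np.array([.559,-.0497])
def angle(name,pred=None):
    """brooch angle (deg, unwrapped near pred) from pins (3-fold) and green spot"""
    t=arm.sense()["clock"]; s=snap(name); p=cloud(s); d=p[...,:2]-C; r=np.hypot(d[...,0],d[...,1]); a=np.degrees(np.arctan2(d[...,1],d[...,0]))
    k=(p[...,2]>.078)&(p[...,2]<.09)&(r>.1)&(r<.12)
    th=a[k]; pin=None
    hsv=cv2.cvtColor(s["img"],cv2.COLOR_BGR2HSV); g=(cv2.inRange(hsv,(40,60,40),(90,255,255))>0)&(abs(r-.085)<.015)&(abs(p[...,2]-.06)<.008)
    spot=None
    if g.sum()>8:
        m=d[g].mean(0); spot=np.degrees(np.arctan2(m[1],m[0]))
    ref=pred if pred is not None else spot
    if len(th)>8:
        z=np.exp(3j*np.radians(th-180)).mean(); pin=np.degrees(np.angle(z))/3
        if ref is not None: pin+=120*round((ref-pin)/120)
        pin=(pin,len(th),abs(z).round(3))
    if spot is not None and pred is not None: spot+=360*round((pred-spot)/360)
    return t,pin,spot
E
python3 - <<'E'
from m import *
print(arm.sense()["ee_pos"])
for n in("top","side"): print(n,angle(n))
E
```

```text
[ 0.63648226 -0.00953364  0.2118093 ]
top (6.875, (np.float64(-0.89965413569945), 34, np.float64(0.996)), None)
side (6.925, (np.float64(2.0299089146101807), 92, np.float64(0.995)), np.float64(1.0487023746291493))
```

```bash
cat > plan.py <<'E'
from m import *
def plan(cmd,angs,r=.085):
    cmd=np.array(cmd,float)
    out=[]
    for a in np.atleast_1d(angs):
        n=C+r*np.array([np.cos(np.radians(a)),np.sin(np.radians(a))]); dl=np.round((n-cmd)/.2,3); cmd=cmd+dl*.2; out.append([*dl.tolist(),0,0,0,0])
    print(json.dumps(out)); print("cmd",cmd.round(4).tolist())
E
python3 -c "
from plan import *
plan([.6362,-.0093],27.6+np.cumsum([7,8,8,8]))"
```

```text
[[-0.036, 0.039, 0, 0, 0, 0], [-0.037, 0.047, 0, 0, 0, 0], [-0.043, 0.04, 0, 0, 0, 0], [-0.049, 0.035, 0, 0, 0, 0]]
cmd [0.6032, 0.0229]
```

Call:
jog_arm --deltas '[[[-0.036, 0.039, 0, 0, 0, 0], [-0.037, 0.047, 0, 0, 0, 0], [-0.043, 0.04, 0, 0, 0, 0], [-0.049, 0.035, 0, 0, 0, 0]]]'

```text
clock: 7.48
ee_pos: [0.602, 0.0239, 0.209]
orientation: [-180.0, 0.0, 22.9]
force: [0.1, -0.2, -1.3]
width: 0.0247
gripper_force: 59.1
```

Run:
```python
from m import *
print(arm.sense()["ee_pos"])
for n in("side","top"): print(n,angle(n,35))
```

```text
[0.60198098 0.02387641 0.20895413]
side (7.475, (np.float64(36.99615545897436), 82, np.float64(0.995)), np.float64(35.43760152899891))
top (7.525, (np.float64(40.31314295309129), 62, np.float64(0.997)), None)
```

```bash
cat > fit.py <<'E'
from plan import *
D=[(6.875,-.9),(6.925,2.03),(7.475,37.0),(7.525,40.31)]
if os.path.exists("d.json"): D+=json.load(open("d.json"))
def model():
    from scipy.optimize import least_squares
    T,A=np.array(D).T; t0=7.5
    f=lambda x,t: x[0]+x[1]*(1-np.exp(-(t-t0)*x[2]))/x[2]
    o=least_squares(lambda x: np.r_[f(x,T)-A,(x[2]-.038)/.008*1.0],[38,63,.038])
    print("fit",o.x.round(3),"res",(f(o.x,T)-A).round(2)[-6:]); return lambda t:f(o.x,t), o.x
def measure(names,):
    th,_=model()
    for n in names:
        t=arm.sense()["clock"]; t,pin,spot=angle(n,th(t)); print(n,t,pin,spot,"pred",th(t).round(1),"lamp",)
        if pin is not None and abs(pin[0]-th(t))<8: D.append((float(t),float(pin[0])))
    json.dump(D[4:],open("d.json","w"))
def nxt(cmd,leads,lag=0):
    th,x=model(); t=arm.sense()["clock"]; e=arm.sense()["ee_pos"]
    rel=e[:2]-C; print("clock",t,"ee",e.round(4),"err to brooch mm",((e[:2]-C-.085*np.array([np.cos(np.radians(th(t))),np.sin(np.radians(th(t)))]))*1000).round(1),"w",x[1]*np.exp(-(t-7.5)*x[2]))
    plan(cmd,th(t+.125*np.arange(1,len(leads)+1))+np.array(leads))
E
python3 - <<'E'
from fit import *
e=arm.sense(); print(e["clock"])
th,x=model(); t=7.575
plan([.6032,.0229],th(t+.125*np.arange(1,9))+np.array([12.5,9,6,3.5,1.8,.6,.3,.5]))
E
```

```text
7.575
fit [3.8653e+01 6.2755e+01 3.8000e-02] res [-0.14  0.14  0.08 -0.09]
[[-0.032, 0.018, 0, 0, 0, 0], [-0.029, 0.013, 0, 0, 0, 0], [-0.033, 0.012, 0, 0, 0, 0], [-0.038, 0.009, 0, 0, 0, 0], [-0.043, 0.008, 0, 0, 0, 0], [-0.048, 0.002, 0, 0, 0, 0], [-0.054, -0.004, 0, 0, 0, 0], [-0.056, -0.011, 0, 0, 0, 0]]
cmd [0.5366, 0.0323]
```

Call:
jog_arm --deltas '[[[-0.032, 0.018, 0, 0, 0, 0], [-0.029, 0.013, 0, 0, 0, 0], [-0.033, 0.012, 0, 0, 0, 0], [-0.038, 0.009, 0, 0, 0, 0], [-0.043, 0.008, 0, 0, 0, 0], [-0.048, 0.002, 0, 0, 0, 0], [-0.054, -0.004, 0, 0, 0, 0], [-0.056, -0.011, 0, 0, 0, 0]]]'

```text
clock: 8.57
ee_pos: [0.5353, 0.0323, 0.2092]
orientation: [180.0, 0.0, 22.9]
force: [1.0, 0.2, -0.9]
width: 0.0247
gripper_force: 59.1
```

Run:
```python
from fit import *
nxt([.5366,.0323],[0])
measure(["top"])
nxt([.5366,.0323],[0,0,0,0,0,0,0,1])
```

```text
fit [3.8653e+01 6.2755e+01 3.8000e-02] res [-0.14  0.14  0.08 -0.09]
clock 8.575 ee [0.5353 0.0323 0.2092] err to brooch mm [-2.  -0.2] w 60.24386223236781
[[-0.049, -0.017, 0, 0, 0, 0]]
cmd [0.5268, 0.0289]
fit [3.8653e+01 6.2755e+01 3.8000e-02] res [-0.14  0.14  0.08 -0.09]
top 8.575 (np.float64(104.33369581383583), 31, np.float64(0.997)) None pred 104.8 lamp
fit [3.8564e+01 6.2509e+01 3.8000e-02] res [-0.07  0.19  0.   -0.18  0.07]
clock 8.625 ee [0.5338 0.0322 0.2092] err to brooch mm [0.2 0.8] w 59.87869654775727
[[-0.067, -0.024, 0, 0, 0, 0], [-0.048, -0.027, 0, 0, 0, 0], [-0.044, -0.032, 0, 0, 0, 0], [-0.04, -0.037, 0, 0, 0, 0], [-0.034, -0.042, 0, 0, 0, 0], [-0.029, -0.046, 0, 0, 0, 0], [-0.023, -0.049, 0, 0, 0, 0], [-0.017, -0.058, 0, 0, 0, 0]]
cmd [0.4762, -0.0307]
```

Call:
jog_arm --deltas '[[[-0.067, -0.024, 0, 0, 0, 0], [-0.048, -0.027, 0, 0, 0, 0], [-0.044, -0.032, 0, 0, 0, 0], [-0.04, -0.037, 0, 0, 0, 0], [-0.034, -0.042, 0, 0, 0, 0], [-0.029, -0.046, 0, 0, 0, 0], [-0.023, -0.049, 0, 0, 0, 0], [-0.017, -0.058, 0, 0, 0, 0]]]'

```text
clock: 9.62
ee_pos: [0.4756, -0.0313, 0.2092]
orientation: [180.0, -0.0, 22.9]
force: [-0.5, -0.0, -2.7]
width: 0.0246
gripper_force: 59.1
```

Run:
```python
from fit import *
measure(["side"])
nxt([.4762,-.0307],[0,0,0,0,0,0,0,1])
```

```text
fit [3.8564e+01 6.2509e+01 3.8000e-02] res [-0.07  0.19  0.   -0.18  0.07]
side 9.625 (np.float64(165.11751254980604), 63, np.float64(0.995)) 164.69456814447545 pred 166.1 lamp
fit [3.8522e+01 6.2245e+01 4.0000e-02] res [ 0.03  0.29 -0.04 -0.23 -0.31  0.25]
clock 9.675 ee [ 0.4753 -0.0325  0.2092] err to brooch mm [-0.4 -0.2] w 57.09845870581129
[[-0.01, -0.061, 0, 0, 0, 0], [-0.001, -0.052, 0, 0, 0, 0], [0.006, -0.052, 0, 0, 0, 0], [0.011, -0.051, 0, 0, 0, 0], [0.018, -0.048, 0, 0, 0, 0], [0.024, -0.046, 0, 0, 0, 0], [0.028, -0.043, 0, 0, 0, 0], [0.039, -0.044, 0, 0, 0, 0]]
cmd [0.4992, -0.1101]
```

Call:
jog_arm --deltas '[[[-0.01, -0.061, 0, 0, 0, 0], [-0.001, -0.052, 0, 0, 0, 0], [0.006, -0.052, 0, 0, 0, 0], [0.011, -0.051, 0, 0, 0, 0], [0.018, -0.048, 0, 0, 0, 0], [0.024, -0.046, 0, 0, 0, 0], [0.028, -0.043, 0, 0, 0, 0], [0.039, -0.044, 0, 0, 0, 0]]]'

```text
clock: 10.68
ee_pos: [0.4992, -0.1105, 0.2092]
orientation: [-180.0, 0.0, 22.9]
force: [0.9, -0.5, -0.6]
width: 0.0243
gripper_force: 59.1
```

Run:
```python
from fit import *
measure(["side"])
nxt([.4992,-.1101],[0,0,0,0,0,0,0,1])
```

```text
fit [3.8522e+01 6.2245e+01 4.0000e-02] res [ 0.03  0.29 -0.04 -0.23 -0.31  0.25]
side 10.675 (np.float64(221.9881978508198), 83, np.float64(0.995)) 222.84816717717848 pred 224.2 lamp
fit [3.8599e+01 6.2140e+01 4.4000e-02] res [ 0.38  0.05 -0.16 -0.5  -0.51  0.63]
clock 10.725 ee [ 0.5005 -0.1116  0.2092] err to brooch mm [ 1.3 -1.5] w 53.84868935288747
[[0.037, -0.033, 0, 0, 0, 0], [0.041, -0.028, 0, 0, 0, 0], [0.044, -0.023, 0, 0, 0, 0], [0.045, -0.018, 0, 0, 0, 0], [0.047, -0.012, 0, 0, 0, 0], [0.048, -0.007, 0, 0, 0, 0], [0.048, -0.002, 0, 0, 0, 0], [0.055, 0.005, 0, 0, 0, 0]]
cmd [0.5722, -0.1337]
```

Call:
jog_arm --deltas '[[[0.037, -0.033, 0, 0, 0, 0], [0.041, -0.028, 0, 0, 0, 0], [0.044, -0.023, 0, 0, 0, 0], [0.045, -0.018, 0, 0, 0, 0], [0.047, -0.012, 0, 0, 0, 0], [0.048, -0.007, 0, 0, 0, 0], [0.048, -0.002, 0, 0, 0, 0], [0.055, 0.005, 0, 0, 0, 0]]]'

```text
clock: 11.72
ee_pos: [0.5724, -0.1335, 0.2092]
orientation: [-180.0, 0.0, 22.8]
force: [0.2, -0.2, -1.8]
width: 0.0246
gripper_force: 59.2
```

Run:
```python
from fit import *
measure(["top"])
nxt([.5722,-.1337],[0,0,0,0,0,0,0,1])
```

```text
fit [3.8599e+01 6.2140e+01 4.4000e-02] res [ 0.38  0.05 -0.16 -0.5  -0.51  0.63]
top 11.725 (np.float64(276.54933172315816), 96, np.float64(0.997)) 272.03418771717406 pred 278.0 lamp
fit [3.8677e+01 6.2243e+01 4.7000e-02] res [ 0.12 -0.08 -0.42 -0.63  0.14  0.41]
clock 11.775 ee [ 0.5739 -0.1334  0.2092] err to brooch mm [0.8 0.1] w 50.811854197584374
[[0.05, 0.011, 0, 0, 0, 0], [0.044, 0.015, 0, 0, 0, 0], [0.042, 0.02, 0, 0, 0, 0], [0.039, 0.024, 0, 0, 0, 0], [0.037, 0.028, 0, 0, 0, 0], [0.033, 0.032, 0, 0, 0, 0], [0.029, 0.035, 0, 0, 0, 0], [0.029, 0.043, 0, 0, 0, 0]]
cmd [0.6328, -0.0921]
```

Call:
jog_arm --deltas '[[[0.05, 0.011, 0, 0, 0, 0], [0.044, 0.015, 0, 0, 0, 0], [0.042, 0.02, 0, 0, 0, 0], [0.039, 0.024, 0, 0, 0, 0], [0.037, 0.028, 0, 0, 0, 0], [0.033, 0.032, 0, 0, 0, 0], [0.029, 0.035, 0, 0, 0, 0], [0.029, 0.043, 0, 0, 0, 0]]]'

```text
clock: 12.78
ee_pos: [0.6327, -0.0914, 0.2092]
orientation: [-180.0, 0.0, 22.8]
force: [0.2, -0.8, -1.2]
width: 0.0243
gripper_force: 59.2
```

Run:
```python
from fit import *
measure(["side"])
nxt([.6328,-.0921],[0,0,0,0,0,0,0,0])
```

```text
fit [3.8677e+01 6.2243e+01 4.7000e-02] res [ 0.12 -0.08 -0.42 -0.63  0.14  0.41]
side 12.775 (np.float64(327.9946625423939), 86, np.float64(0.994)) 327.40518945794287 pred 329.1 lamp
fit [3.8729e+01 6.2375e+01 4.9000e-02] res [-0.02 -0.3  -0.57  0.02  0.    0.35]
clock 12.825 ee [ 0.6333 -0.0902  0.2092] err to brooch mm [0.2 1.1] w 47.93385595625029
[[0.021, 0.044, 0, 0, 0, 0], [0.016, 0.041, 0, 0, 0, 0], [0.011, 0.043, 0, 0, 0, 0], [0.006, 0.043, 0, 0, 0, 0], [0.002, 0.043, 0, 0, 0, 0], [-0.002, 0.043, 0, 0, 0, 0], [-0.007, 0.042, 0, 0, 0, 0], [-0.011, 0.041, 0, 0, 0, 0]]
cmd [0.64, -0.0241]
```

Call:
jog_arm --deltas '[[[0.021, 0.044, 0, 0, 0, 0], [0.016, 0.041, 0, 0, 0, 0], [0.011, 0.043, 0, 0, 0, 0], [0.006, 0.043, 0, 0, 0, 0], [0.002, 0.043, 0, 0, 0, 0], [-0.002, 0.043, 0, 0, 0, 0], [-0.007, 0.042, 0, 0, 0, 0], [-0.011, 0.041, 0, 0, 0, 0]]]'

```text
clock: 13.82
ee_pos: [0.6394, -0.0234, 0.2092]
orientation: [-180.0, 0.0, 22.9]
force: [-0.2, -0.2, -1.2]
width: 0.0246
gripper_force: 59.2
```

```bash
cat > push.py <<'E'
from fit import *
measure(["top","side"])
th,x=model(); t=arm.sense()["clock"]; print("clock",t,arm.sense()["ee_pos"])
# lamp relative to brooch angle: move ahead at height to off=43 (r=.110), lower, close at 48, then push
T=t+.125*np.arange(1,9); off=np.array([8,18,27,35,40,42,42.5,43.]); rad=[.09,.098,.105,.11,.11,.11,.11,.11]; z=[0,0,0,0,-.06,-.08,-.07,-.035]
cmd=np.array([.64,-.0241]); out=[]
def go(a,r,dz):
    global cmd
    n=C+r*np.array([np.cos(np.radians(a)),np.sin(np.radians(a))]); dl=np.round((n-cmd)/.2,3); cmd=cmd+dl*.2; out.append([*dl.tolist(),dz,0,0,0])
for k in range(8): go(th(T[k])+off[k],rad[k],z[k]); 
a=th(T[-1])+43; print("w row",th(T[-1])-th(T[-2]))
for st in [6.6,7.2,7.6,8,8.3,8.5,8.7,8.8]: a+=st; go(a,.11,0)
print("lamp end",a)
a+=8.8; go(a,.11,0); r=.11
for st in [5.5,5.5,5.5]: a+=st; r-=.008; go(a,r,.08)
a+=5.5; go(a,.085,.005)
for i in(0,8,16): print(json.dumps(out[i:i+8]))
print("cmd",cmd,"lamp ang",a)
E
python3 push.py
```

```text
fit [3.8729e+01 6.2375e+01 4.9000e-02] res [-0.02 -0.3  -0.57  0.02  0.    0.35]
top 13.825 None None pred 377.5 lamp
side 13.875 (np.float64(378.6994790600655), 84, np.float64(0.995)) 377.6445432957579 pred 379.8 lamp
fit [3.8764e+01 6.2511e+01 5.1000e-02] res [-0.18 -0.45  0.04 -0.15 -0.06  0.36]
clock 13.925 [ 0.63921669 -0.02294848  0.20925085]
w row 5.371016799523147
lamp end 531.9563263431429
[[-0.036, 0.13, 0, 0, 0, 0], [-0.057, 0.12, 0, 0, 0, 0], [-0.091, 0.098, 0, 0, 0, 0], [-0.112, 0.063, 0, 0, 0, 0], [-0.1, 0.011, -0.06, 0, 0, 0], [-0.071, -0.004, -0.08, 0, 0, 0], [-0.056, -0.009, -0.07, 0, 0, 0], [-0.054, -0.015, -0.035, 0, 0, 0]]
[[-0.059, -0.023, 0, 0, 0, 0], [-0.061, -0.033, 0, 0, 0, 0], [-0.059, -0.043, 0, 0, 0, 0], [-0.056, -0.053, 0, 0, 0, 0], [-0.049, -0.062, 0, 0, 0, 0], [-0.04, -0.071, 0, 0, 0, 0], [-0.03, -0.078, 0, 0, 0, 0], [-0.019, -0.082, 0, 0, 0, 0]]
[[-0.005, -0.084, 0, 0, 0, 0], [0.043, -0.049, 0.08, 0, 0, 0], [0.047, -0.04, 0.08, 0, 0, 0], [0.049, -0.032, 0.08, 0, 0, 0], [0.019, -0.036, 0.005, 0, 0, 0]]
cmd [ 0.4806 -0.0825] lamp ang 562.7563263431429
```

Call:
jog_arm --deltas '[[[-0.036, 0.13, 0, 0, 0, 0], [-0.057, 0.12, 0, 0, 0, 0], [-0.091, 0.098, 0, 0, 0, 0], [-0.112, 0.063, 0, 0, 0, 0], [-0.1, 0.011, -0.06, 0, 0, 0], [-0.071, -0.004, -0.08, 0, 0, 0], [-0.056, -0.009, -0.07, 0, 0, 0], [-0.054, -0.015, -0.035, 0, 0, 0]]]'

```text
clock: 14.92
ee_pos: [0.5227, 0.0554, 0.1596]
orientation: [-180.0, 0.1, 22.9]
force: [0.3, 0.5, -0.8]
width: 0.0243
gripper_force: 59.2
```

```bash
cat > push2.py <<'E'
from fit import *
t=arm.sense()["clock"]; print(t,arm.sense()["ee_pos"]); th,x=model(); print("pred",th(t))
cmd=np.array([.64,-.0241])+.2*np.array([-.577,.394]); out=[]
d=cmd-C; a=np.degrees(np.arctan2(d[1],d[0]))+360; print("lamp-brooch",a-th(t),"r",np.hypot(*d))
def go(a,r,dz):
    global cmd
    n=C+r*np.array([np.cos(np.radians(a)),np.sin(np.radians(a))]); dl=np.round((n-cmd)/.2,3); cmd=cmd+dl*.2; out.append([*dl.tolist(),dz,0,0,0])
for st in [6.5,6.5,6.5,6.5,6.5,6.9,7.3,7.7,8.1,8.4,8.7,8.9]: a+=st; go(a,.11,0)
print("lamp end",a); r=.11
for st in [5.5,5.5,5.5]: a+=st; r-=.008; go(a,r,.08)
a+=5.5; go(a,.085,.005)
for i in(0,8): print(json.dumps(out[i:i+8]))
print("cmd",cmd,"lamp ang",a)
E
python3 push2.py
```

```text
14.925 [0.52273427 0.05538441 0.15959828]
fit [3.8764e+01 6.2511e+01 5.1000e-02] res [-0.18 -0.45  0.04 -0.15 -0.06  0.36]
pred 425.25632634314286
lamp-brooch 42.980824256886535 r 0.10992142648273816
lamp end 556.7371506000294
[[-0.058, -0.022, 0, 0, 0, 0], [-0.055, -0.03, 0, 0, 0, 0], [-0.052, -0.035, 0, 0, 0, 0], [-0.047, -0.041, 0, 0, 0, 0], [-0.042, -0.046, 0, 0, 0, 0], [-0.039, -0.054, 0, 0, 0, 0], [-0.033, -0.061, 0, 0, 0, 0], [-0.027, -0.069, 0, 0, 0, 0]]
[[-0.018, -0.075, 0, 0, 0, 0], [-0.007, -0.081, 0, 0, 0, 0], [0.005, -0.083, 0, 0, 0, 0], [0.018, -0.083, 0, 0, 0, 0], [0.055, -0.035, 0.08, 0, 0, 0], [0.056, -0.026, 0.08, 0, 0, 0], [0.056, -0.017, 0.08, 0, 0, 0], [0.028, -0.03, 0.005, 0, 0, 0]]
cmd [ 0.4926 -0.1029] lamp ang 578.7371506000294
```

Call:
jog_arm --deltas '[[[-0.058, -0.022, 0, 0, 0, 0], [-0.055, -0.03, 0, 0, 0, 0], [-0.052, -0.035, 0, 0, 0, 0], [-0.047, -0.041, 0, 0, 0, 0], [-0.042, -0.046, 0, 0, 0, 0], [-0.039, -0.054, 0, 0, 0, 0], [-0.033, -0.061, 0, 0, 0, 0], [-0.027, -0.069, 0, 0, 0, 0]]]'

```text
clock: 15.92
ee_pos: [0.4532, -0.0177, 0.1602]
orientation: [-180.0, -0.0, 22.8]
force: [0.4, -0.5, -0.6]
width: 0.0247
gripper_force: 59.2
```

Call:
jog_arm --deltas '[[[-0.018, -0.075, 0, 0, 0, 0], [-0.007, -0.081, 0, 0, 0, 0], [0.005, -0.083, 0, 0, 0, 0], [0.018, -0.083, 0, 0, 0, 0], [0.055, -0.035, 0.08, 0, 0, 0], [0.056, -0.026, 0.08, 0, 0, 0], [0.056, -0.017, 0.08, 0, 0, 0], [0.028, -0.03, 0.005, 0, 0, 0]]]'

```text
clock: 16.92
ee_pos: [0.4938, -0.1039, 0.21]
orientation: [179.9, -0.1, 22.9]
force: [-0.7, -1.3, -1.3]
width: 0.0248
gripper_force: 59.2
```

```bash
sed -i 's/^D=.*/D=[]/; s/t0=7.5$/t0=17/; s/\[38,63,.038\]/[545,69,.05]/; s/(x\[2\]-.038)\/.008\*1.0/(x[2]-.05)\/.004*1.0,(x[1]-69)\/6/; s/t-7.5/t-17/; s/D\[4:\]/D/' fit.py; rm d.json
python3 - <<'E'
from m import *
print(arm.sense()["ee_pos"])
D=[]
for n in("top","side"):
    t,pin,spot=angle(n,545); print(n,t,pin,spot)
    if pin: D.append((float(t),float(pin[0])))
json.dump(D,open("d.json","w"))
E
cat fit.py | head -12
```

```text
[ 0.49378971 -0.10389182  0.21004919]
top 16.925 (np.float64(546.4093333581144), 62, np.float64(0.997)) 543.4052142050007
side 16.975 (np.float64(550.1168202937165), 81, np.float64(0.995)) 550.6334035340055
from plan import *
D=[]
if os.path.exists("d.json"): D+=json.load(open("d.json"))
def model():
    from scipy.optimize import least_squares
    T,A=np.array(D).T; t0=17
    f=lambda x,t: x[0]+x[1]*(1-np.exp(-(t-t0)*x[2]))/x[2]
    o=least_squares(lambda x: np.r_[f(x,T)-A,(x[2]-.05)/.004*1.0,(x[1]-69)/6],[545,69,.05])
    print("fit",o.x.round(3),"res",(f(o.x,T)-A).round(2)[-6:]); return lambda t:f(o.x,t), o.x
def measure(names,):
    th,_=model()
    for n in names:
```

Run:
```python
from fit import *
nxt([.4926,-.1029],[18.5,12.5,7.5,3.5,1])
```

```text
fit [5.51729e+02 6.92150e+01 5.00000e-02] res [ 0.12 -0.12]
clock 17.025 ee [ 0.4927 -0.1037  0.2088] err to brooch mm [ 16.4 -34.3] w 69.12834552742025
[[0.009, -0.01, 0, 0, 0, 0], [0.013, -0.015, 0, 0, 0, 0], [0.018, -0.018, 0, 0, 0, 0], [0.025, -0.022, 0, 0, 0, 0], [0.036, -0.025, 0, 0, 0, 0]]
cmd [0.5128, -0.1209]
```

Call:
jog_arm --deltas '[[[0.009, -0.01, 0, 0, 0, 0], [0.013, -0.015, 0, 0, 0, 0], [0.018, -0.018, 0, 0, 0, 0], [0.025, -0.022, 0, 0, 0, 0], [0.036, -0.025, 0, 0, 0, 0]]]'

```text
clock: 17.65
ee_pos: [0.5128, -0.1211, 0.2092]
orientation: [180.0, -0.0, 22.8]
force: [-0.2, 0.7, -1.5]
width: 0.025
gripper_force: 59.2
```

Run:
```python
from fit import *
measure(["side"])
nxt([.5128,-.1209],[0,0,0,0,0,0,0,1])
```

```text
fit [5.51729e+02 6.92150e+01 5.00000e-02] res [ 0.12 -0.12]
side 17.65 (np.float64(598.8695681282077), 85, np.float64(0.995)) 599.0878268955829 pred 596.0 lamp
fit [5.52001e+02 7.30320e+01 5.00000e-02] res [ 0.1   0.06 -0.16]
clock 17.7 ee [ 0.5139 -0.1219  0.2093] err to brooch mm [-5.5  3.1] w 70.52180866671077
[[0.093, -0.046, 0, 0, 0, 0], [0.062, -0.016, 0, 0, 0, 0], [0.064, -0.007, 0, 0, 0, 0], [0.064, 0.003, 0, 0, 0, 0], [0.063, 0.013, 0, 0, 0, 0], [0.059, 0.021, 0, 0, 0, 0], [0.055, 0.03, 0, 0, 0, 0], [0.056, 0.042, 0, 0, 0, 0]]
cmd [0.616, -0.1129]
```

Call:
jog_arm --deltas '[[[0.093, -0.046, 0, 0, 0, 0], [0.062, -0.016, 0, 0, 0, 0], [0.064, -0.007, 0, 0, 0, 0], [0.064, 0.003, 0, 0, 0, 0], [0.063, 0.013, 0, 0, 0, 0], [0.059, 0.021, 0, 0, 0, 0], [0.055, 0.03, 0, 0, 0, 0], [0.056, 0.042, 0, 0, 0, 0]]]'

```text
clock: 18.7
ee_pos: [0.6162, -0.1122, 0.2092]
orientation: [-180.0, 0.0, 22.8]
force: [0.6, -0.8, -0.2]
width: 0.0245
gripper_force: 59.2
```

Run:
```python
from fit import *
measure(["side"])
nxt([.616,-.1129],[0,0,0,0,0,0,0,1])
```

```text
fit [5.52001e+02 7.30320e+01 5.00000e-02] res [ 0.1   0.06 -0.16]
side 18.7 (np.float64(671.3803110511536), 85, np.float64(0.996)) 670.901640155604 pred 671.0 lamp
fit [5.51981e+02 7.32280e+01 5.00000e-02] res [ 0.07  0.03 -0.05 -0.05]
clock 18.75 ee [ 0.6175 -0.111   0.2091] err to brooch mm [-1.3 -0.8] w 67.10317971969923
[[0.055, 0.061, 0, 0, 0, 0], [0.033, 0.051, 0, 0, 0, 0], [0.025, 0.056, 0, 0, 0, 0], [0.017, 0.058, 0, 0, 0, 0], [0.009, 0.06, 0, 0, 0, 0], [-0.0, 0.06, 0, 0, 0, 0], [-0.009, 0.059, 0, 0, 0, 0], [-0.019, 0.064, 0, 0, 0, 0]]
cmd [0.6382, -0.0191]
```

Call:
jog_arm --deltas '[[[0.055, 0.061, 0, 0, 0, 0], [0.033, 0.051, 0, 0, 0, 0], [0.025, 0.056, 0, 0, 0, 0], [0.017, 0.058, 0, 0, 0, 0], [0.009, 0.06, 0, 0, 0, 0], [0, 0.06, 0, 0, 0, 0], [-0.009, 0.059, 0, 0, 0, 0], [-0.019, 0.064, 0, 0, 0, 0]]]'

```text
clock: 19.75
ee_pos: [0.6375, -0.0182, 0.2092]
orientation: [-180.0, 0.0, 22.8]
force: [-0.3, -0.9, -1.1]
width: 0.0245
gripper_force: 59.2
```

Run:
```python
from fit import *
measure(["side"])
nxt([.6382,-.0191],[0,0,0,0,0,0,0,1])
```

```text
fit [5.51981e+02 7.32280e+01 5.00000e-02] res [ 0.07  0.03 -0.05 -0.05]
side 19.75 (np.float64(740.5258626549271), 88, np.float64(0.995)) 739.3918145437422 pred 740.1 lamp
fit [5.51947e+02 7.33290e+01 5.00000e-02] res [ 0.03 -0.   -0.02  0.1  -0.11]
clock 19.8 ee [ 0.6369 -0.0164  0.2092] err to brooch mm [-0.  -0.8] w 63.7971249700294
[[-0.034, 0.069, 0, 0, 0, 0], [-0.034, 0.048, 0, 0, 0, 0], [-0.04, 0.042, 0, 0, 0, 0], [-0.045, 0.037, 0, 0, 0, 0], [-0.049, 0.029, 0, 0, 0, 0], [-0.053, 0.023, 0, 0, 0, 0], [-0.054, 0.015, 0, 0, 0, 0], [-0.064, 0.008, 0, 0, 0, 0]]
cmd [0.5636, 0.0351]
```

Call:
jog_arm --deltas '[[[-0.034, 0.069, 0, 0, 0, 0], [-0.034, 0.048, 0, 0, 0, 0], [-0.04, 0.042, 0, 0, 0, 0], [-0.045, 0.037, 0, 0, 0, 0], [-0.049, 0.029, 0, 0, 0, 0], [-0.053, 0.023, 0, 0, 0, 0], [-0.054, 0.015, 0, 0, 0, 0], [-0.064, 0.008, 0, 0, 0, 0]]]'

```text
clock: 20.8
ee_pos: [0.5624, 0.0353, 0.2092]
orientation: [180.0, -0.0, 22.8]
force: [-0.4, -0.8, -1.2]
width: 0.0243
gripper_force: 59.3
```

Run:
```python
from fit import *
measure(["top"])
nxt([.5636,.0351],[0,0,0,0,0,0,0,1])
```

```text
fit [5.51947e+02 7.33290e+01 5.00000e-02] res [ 0.03 -0.   -0.02  0.1  -0.11]
top 20.8 (np.float64(806.5528803766091), 32, np.float64(0.997)) None pred 805.9 lamp
fit [5.51891e+02 7.33930e+01 4.90000e-02] res [-0.03 -0.06 -0.03  0.21  0.16 -0.25]
clock 20.85 ee [0.5606 0.0356 0.2091] err to brooch mm [0.6 0.3] w 60.74813901335783
[[-0.074, -0.002, 0, 0, 0, 0], [-0.055, -0.01, 0, 0, 0, 0], [-0.053, -0.018, 0, 0, 0, 0], [-0.049, -0.024, 0, 0, 0, 0], [-0.046, -0.029, 0, 0, 0, 0], [-0.042, -0.036, 0, 0, 0, 0], [-0.036, -0.04, 0, 0, 0, 0], [-0.035, -0.05, 0, 0, 0, 0]]
cmd [0.4856, -0.0067]
```

Call:
jog_arm --deltas '[[[-0.074, -0.002, 0, 0, 0, 0], [-0.055, -0.01, 0, 0, 0, 0], [-0.053, -0.018, 0, 0, 0, 0], [-0.049, -0.024, 0, 0, 0, 0], [-0.046, -0.029, 0, 0, 0, 0], [-0.042, -0.036, 0, 0, 0, 0], [-0.036, -0.04, 0, 0, 0, 0], [-0.035, -0.05, 0, 0, 0, 0]]]'

```text
clock: 21.85
ee_pos: [0.4848, -0.0072, 0.2092]
orientation: [180.0, -0.0, 22.9]
force: [0.1, -0.3, -1.8]
width: 0.0243
gripper_force: 59.3
```

Run:
```python
from fit import *
measure(["side"])
nxt([.4856,-.0067],[0,0,0,0,0,0,0,1])
```

```text
fit [5.51891e+02 7.33930e+01 4.90000e-02] res [-0.03 -0.06 -0.03  0.21  0.16 -0.25]
side 21.85 (np.float64(868.3388846784073), 88, np.float64(0.995)) 868.0451288013113 pred 868.6 lamp
fit [5.51905e+02 7.34020e+01 4.90000e-02] res [-0.05 -0.01  0.21  0.12 -0.35  0.11]
clock 21.9 ee [ 0.4839 -0.0082  0.2091] err to brooch mm [-0.5  0.7] w 57.612258484254454
[[-0.028, -0.059, 0, 0, 0, 0], [-0.017, -0.051, 0, 0, 0, 0], [-0.01, -0.051, 0, 0, 0, 0], [-0.003, -0.052, 0, 0, 0, 0], [0.003, -0.052, 0, 0, 0, 0], [0.009, -0.051, 0, 0, 0, 0], [0.015, -0.049, 0, 0, 0, 0], [0.025, -0.053, 0, 0, 0, 0]]
cmd [0.4844, -0.0903]
```

Call:
jog_arm --deltas '[[[-0.028, -0.059, 0, 0, 0, 0], [-0.017, -0.051, 0, 0, 0, 0], [-0.01, -0.051, 0, 0, 0, 0], [-0.003, -0.052, 0, 0, 0, 0], [0.003, -0.052, 0, 0, 0, 0], [0.009, -0.051, 0, 0, 0, 0], [0.015, -0.049, 0, 0, 0, 0], [0.025, -0.053, 0, 0, 0, 0]]]'

```text
clock: 22.9
ee_pos: [0.4843, -0.0908, 0.2092]
orientation: [-180.0, -0.0, 22.8]
force: [-0.2, -0.0, -2.2]
width: 0.0248
gripper_force: 59.3
```

Run:
```python
from fit import *
measure(["side"])
nxt([.4844,-.0903],[0,0,0,0,0,0])
```

```text
fit [5.51905e+02 7.34020e+01 4.90000e-02] res [-0.05 -0.01  0.21  0.12 -0.35  0.11]
side 22.9 (np.float64(927.4461009807231), 85, np.float64(0.995)) 927.8825241113553 pred 927.5 lamp
fit [5.51906e+02 7.34120e+01 5.00000e-02] res [-0.01  0.22  0.12 -0.37  0.07  0.04]
clock 22.95 ee [ 0.4852 -0.0921  0.2092] err to brooch mm [-0.3  0.3] w 54.67140445233795
[[0.034, -0.053, 0, 0, 0, 0], [0.032, -0.038, 0, 0, 0, 0], [0.037, -0.034, 0, 0, 0, 0], [0.04, -0.029, 0, 0, 0, 0], [0.043, -0.025, 0, 0, 0, 0], [0.045, -0.019, 0, 0, 0, 0]]
cmd [0.5306, -0.1299]
```

Call:
jog_arm --deltas '[[[0.034, -0.053, 0, 0, 0, 0], [0.032, -0.038, 0, 0, 0, 0], [0.037, -0.034, 0, 0, 0, 0], [0.04, -0.029, 0, 0, 0, 0], [0.043, -0.025, 0, 0, 0, 0], [0.045, -0.019, 0, 0, 0, 0]]]'

```text
clock: 23.7
ee_pos: [0.5308, -0.13, 0.2091]
orientation: [-180.0, -0.0, 22.9]
force: [0.7, -0.4, -1.0]
width: 0.0245
gripper_force: 59.3
```

Call:
jog_arm --deltas '[[[-0.01, -0.06, 0.05, 0, 0, 0], [-0.03, -0.12, 0.05, 0, 0, 0], [-0.04, -0.16, 0, 0, 0, 0], [-0.05, -0.18, 0, 0, 0, 0], [-0.05, -0.18, 0, 0, 0, 0], [-0.045, -0.17, 0, 0, 0, 0], [-0.03, -0.11, 0, 0, 0, 0], [-0.014, -0.065, 0, 0, 0, 0]]]'

```text
clock: 24.7
ee_pos: [0.4759, -0.3398, 0.2295]
orientation: [-180.0, -0.0, 22.8]
force: [-0.3, -0.3, -1.3]
width: 0.0249
gripper_force: 59.3
```

Call:
jog_arm --deltas '[[[0, 0, -0.1, 0, 0, 0], [0, 0, -0.14, 0, 0, 0], [0, 0, -0.14, 0, 0, 0], [0, 0, -0.1, 0, 0, 0], [0, 0, -0.06, 0, 0, 0], [0, 0, 0, 0, 0, 0]]]'

```text
clock: 25.45
ee_pos: [0.4762, -0.3381, 0.1206]
orientation: [-179.9, 0.0, 22.9]
force: [-0.6, 0.5, -0.3]
width: 0.0243
gripper_force: 59.3
```

Run:
```python
from h import *
print(arm.sense()["ee_pos"],arm.sense()["clock"])
s=snap("side"); cv2.imwrite("pics/s3.png",cv2.resize(s["img"][120:260,260:480],None,fx=3,fy=3)); p=cloud(s)[140:225,375:415].reshape(-1,3)
k=(abs(p[:,0]-.477)<.03)&(abs(p[:,1]+.335)<.03)
for a in np.arange(.01,.12,.01):
    m=p[k&(p[:,2]>=a)&(p[:,2]<a+.01)]
    if len(m)>3: print(round(a,3),len(m),m.mean(0).round(4),np.ptp(m[:,0]).round(4))
```

```text
[ 0.47617539 -0.33808604  0.12064433] 25.45
0.01 16 [ 0.4738 -0.3258  0.0171] 0.05
0.02 50 [ 0.4749 -0.3246  0.0253] 0.033
0.03 50 [ 0.4765 -0.325   0.035 ] 0.033
0.04 50 [ 0.4758 -0.3249  0.045 ] 0.0313
0.05 57 [ 0.4753 -0.3264  0.055 ] 0.0318
0.06 41 [ 0.4755 -0.3275  0.0652] 0.0237
0.07 40 [ 0.4768 -0.328   0.0751] 0.0244
0.08 39 [ 0.4759 -0.3282  0.0844] 0.0251
0.09 42 [ 0.4751 -0.3278  0.0948] 0.0235
0.1 43 [ 0.4764 -0.3279  0.1049] 0.024
0.11 37 [ 0.478  -0.3275  0.1144] 0.0245
```

View pics/s3.png

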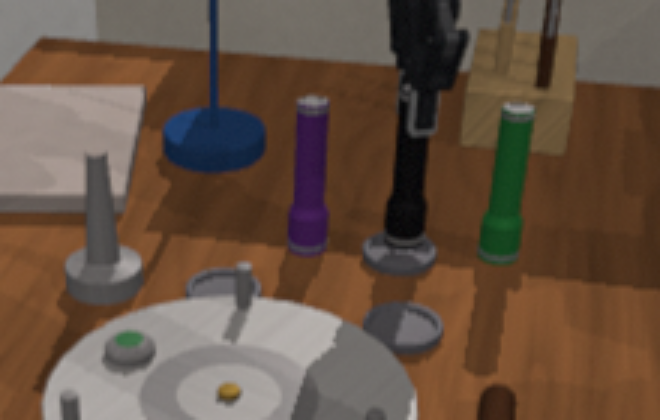

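The lamp hangs upright just above its dock (crop about (400,245)), between the purple and green lookalikes. Now I lower it the last 14 mm.

Call:
jog_arm --deltas '[[[0, 0, -0.03, 0, 0, 0], [0, 0, -0.02, 0, 0, 0], [0, 0, -0.01, 0, 0, 0], [0, 0, -0.005, 0, 0, 0], [0, 0, 0, 0, 0, 0]]]'

```text
clock: 26.12
ee_pos: [0.4764, -0.3388, 0.1082]
orientation: [180.0, -0.0, 22.8]
force: [-0.4, -0.1, -1.2]
width: 0.0247
gripper_force: 59.3
```

Call:
jog_arm --deltas '[[[0, 0, -0.004, 0, 0, 0], [0, 0, -0.003, 0, 0, 0], [0, 0, 0, 0, 0, 0]]]'

```text
clock: 26.5
ee_pos: [0.4767, -0.3389, 0.1079]
orientation: [179.9, -0.0, 22.9]
force: [-1.2, 0.9, 6.0]
width: 0.0244
gripper_force: 60.2
```

Contact is felt (about 6 to 7 N), so I release and rise straight up.

Call:
jog_arm --deltas '[[[0, 0, 0, 0, 0, 0], [0, 0, 0, 0, 0, 0], [0, 0, 0, 0, 0, 0], [0, 0, 0, 0, 0, 0], [0, 0, 0, 0, 0, 0], [0, 0, 0, 0, 0, 0]]]' --grip 1

```text
clock: 27.25
ee_pos: [0.4764, -0.3387, 0.1068]
orientation: [-180.0, -0.0, 22.8]
force: [-0.9, -0.4, 0.4]
width: 0.0854
gripper_force: 0.0
```

Call:
jog_arm --deltas '[[[0, 0, 0.05, 0, 0, 0], [0, 0, 0.1, 0, 0, 0], [0, 0, 0.15, 0, 0, 0], [0, 0, 0.15, 0, 0, 0], [0, 0, 0.1, 0, 0, 0], [0, 0, 0.05, 0, 0, 0], [0, 0, 0, 0, 0, 0], [0, 0, 0, 0, 0, 0]]]'

```text
clock: 28.25
ee_pos: [0.476, -0.3384, 0.2259]
orientation: [-179.9, 0.0, 22.8]
force: [0.8, 0.2, -0.6]
width: 0.0854
gripper_force: 0.0
```

Run:
```python
from h import *
s=snap("side"); cv2.imwrite("pics/s4.png",s["img"]); p=cloud(s)[140:225,375:415].reshape(-1,3)
k=(abs(p[:,0]-.477)<.03)&(abs(p[:,1]+.335)<.03)
for a in (.03,.06,.09,.12,.13):
    m=p[k&(p[:,2]>=a)&(p[:,2]<a+.01)]; print(a,len(m),m.mean(0).round(4))
print(p[k][:,2].max(),arm.sense()["ee_pos"],arm.sense()["force"])
```

```text
0.03 51 [ 0.4764 -0.3266  0.0353]
0.06 38 [ 0.4763 -0.3284  0.0651]
0.09 44 [ 0.4772 -0.3289  0.0947]
0.12 45 [ 0.4764 -0.3293  0.1252]
0.13 68 [ 0.4772 -0.3343  0.1356]
0.1398706911916441 [ 0.47590584 -0.33830308  0.22573425] [ 0.30465064 -0.39079679  0.72855431]
```

View pics/s4.png

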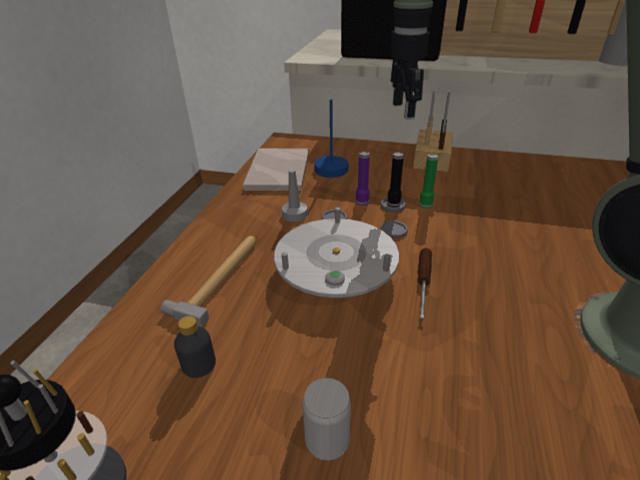

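The lamp stands upright in its dock at (396,205), the gripper is clear above it, and everything else is where it was.

```bash
python3 -c "
from workcell import hand_in
print(hand_in())"
```

```text
the job is handed in; nothing more can be done
None
```

The job is handed in at about 28 s: I pushed the turntable twice because the first coast slowed past 7 s per turn, then on the second coast (about 5 to 7 s per turn) followed the brooch for nearly 6 s, within about 2 mm after the first correction and at a gap of about 45 mm, and stood the lamp back upright on its dock with nothing else disturbed.

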